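# Third hand for a joystick unit on an eye-clinic instrument

## Task

Take the new joystick unit (green collar), set it flat between the two guide rails of the blue instrument base, and push it along the rails flush against the yellow spring-loaded stop until the stop's red pointer is in the green band (about 8 N), without ever driving the stop to the end of its travel. Keep pressing steadily for at least three seconds, as a third hand for the colleague who will screw it down, and finish while still holding it pressed there: do not let go or back off. Leave the old unit (red collar) and everything else on the table where it is.

Things in the scene. Friction and masses are not known exactly. Their poses are not given: they have to be found in the camera images.
- new_unit_mid (a point): New joystick unit, loose, upright, 0.35 kg: grey housing 80 (x) by 60 (y) by 34 mm high, GREEN round collar (52 mm diameter, 6 mm high) on it, central black square handle 24 by 24 mm from 40 to 100 mm above the underside, sides along the unit's x and y. Point at its centre, 50 mm above the underside; z up. It goes in with x along the rails, either way round.
- old_unit_mid (a point): The old joystick unit, the same but with a RED collar; must stay where it stands. Point at its centre, 50 mm above its underside.
- deck (a point): Fixed blue instrument base, 260 (x) by 160 by 24 mm high. Point: middle of its upper face; x runs along the rails to the stop, away from the robot. Two dark rails 12 mm high, x -60 to +50, 68 mm apart inside (y -34 to +34), flared at the near end (x -60 to -99). Behind the stop a grey spring housing 34 mm high (from x +98); at +y a white scale block 28 mm high (x 41 to 95, y 52 to 72).
- stop_face (a point): The middle of the front face of the yellow sprung stop plate, 60 mm wide (y), its top 35 mm above the base's upper face, 10 mm thick. The point lies 18 mm above the base's upper face and, with the spring relaxed, at x = +50 mm from the deck point; it moves with the stop. Axes as the deck point's.
- stop (a joint): How far the stop is pushed back along the deck point's +x, in m: 0 relaxed, 0.028 at the end of its travel. The spring is linear, 600 N/m with no preload: 8 N is 0.0133; the green band under the red pointer is from 0.009 to 0.0175 (5.4 to 10.5 N). It springs back when let go.
- cleaner_mid (a point): Bystander: green bottle with blue cap, 60 mm diameter, 170 mm high; point 85 mm up.
- cap_a_center (a point): Bystander: black round lens cap, 54 mm diameter, 24 mm high; point at its centre.
- cap_b_center (a point): Bystander: a second black lens cap, the same.
- dish_mid (a point): Bystander: round steel screw dish, 80 mm diameter, 22 mm high; point 11 mm up.
- driver_grip (a point): Bystander: screwdriver with a blue handle lying on the table; point on its handle.
- torch_mid (a point): Bystander: aluminium pen torch, 110 mm long, 16 mm thick, lying; point at its middle.
Not all that is in view belongs to the job. What is shaped like the part that bears new_unit_mid but pink is not meant.

How it is judged:
By the outcome, as a careful person would: the job done as asked, in the order asked, and still so for the second after the job is handed in, while the arm keeps its last pose, push and grip.
It also fails if it takes over 48 s, if anything falls off the work surface, if the arm or the gripper's body presses on something with over 40 N, if the wrist force passes 120 N, or if a joint passes its speed limit or range.

## Robot

A 6-joint arm with a two-finger parallel gripper is mounted at the origin on the work surface. World frame = base frame: x ahead of the robot, y to its left, z up, the work surface at z = 0. Lengths are in m, angles in rad, forces in N, time in s.
With the tool pointing down it reaches from about 0.3 to 0.875 m from the base axis. Payload 6.4 kg.
Tool frame: the origin (TCP) lies on the front face of the gripper's body, between the roots of the fingers; the fingertips stand 73 mm ahead of it and the grasp point (between the pads) lies ctrl.pinch_z ahead of it (ctrl.pinch_z is the distance from the TCP to the grasp point, in m); z points along the fingers, x is the direction in which the jaws open and shut, and the axes are right-handed (so a half turn about z gives the same grasp; the last joint's range is limited). The gripper opens to 85 mm and grips with 20 to 120 N. Pads are 22 mm wide; open, the fingers measure 114 mm over their backs; the gripper's body (76 mm by 85 mm) begins 54 mm behind the grasp point. The pads swing forward as they close: fully open they stand 13 mm farther back than shut.
Start: joints at [0.915, 0.181, 1.607, -0, 1.354, -0.206], TCP at [0.25, 0.518, 0.304] pointing down, gripper open.
Joint ranges: [-2.99, 2.99], [-0.89, 2.07], [0.3, 2.58], [-1.14, 4.28], [0, 2.63], [-3.12, 3.12]. Speed limits (rad/s): [2.57, 2.57, 3.01, 3.14, 3.14, 3.14].

## Interface

Orientations are given as a unit quaternion [w, x, y, z].
In Python, from bench import ctrl gives the robot as it stands.
- The arm moves only by the tool move_arm, never from a script. Its argument "rows" is text: rows parted by semicolons, each of 7 numbers parted by spaces: the shift along the tool's x, y, z in cm, then the turn, a rotation vector about the tool's x, y, z in degrees, then the opening, from 0 (shut) to 1 (fully open). In form: x y z rx ry rz grip; .... A call has 1 to 20 rows; each row shifts and turns the commanded pose from where the row before left it, along the tool's axes as they then stand; what a row does not reach is not made up. A row lasts 1/10 s, in which the tool goes at most 50 mm and 8.59 degrees, less where a joint would pass 70% of its speed; a pose out of reach is approached as far as the arm can. A call with a gripper value outside its range is refused whole. The fingers move at their own pace and stop on an object; the grip force is fixed at half the most. Time passes only in rows, so rows that do not move let the fingers close. It gives the time, the measured TCP pose, the force and the opening at its end, in the units of the state.
- ctrl.get_obs(): the state, without advancing time (a new reading comes with each control period).
- ctrl.camera(name): name is "scene" or "top" or "wrist"; returns a dict with "color" (384x512x3 uint8, blue, green, red), "fx", "fy", "cx", "cy" (pixels), "k1" (the pictures are not rectified: a ray, as slopes to the right and down, at radius r is drawn at 1 + k1 r^2 times it, then the intrinsics apply), "rvec" (rotation vector, rad) and "tvec" (3), from world to camera coordinates, as OpenCV has them. Camera axes: x right, y down, z forward; pixel columns grow to the right and rows downward; lengths in m; the calibration is good to about 2 mm. A picture is of the moment at which its call begins. There is no depth.
- ctrl.hand_in(): hands the job in, once; it reports no verdict.
Trained networks look in the newest picture that a camera, given by its name, has taken for a name from the list of things; names that differ only in an ending like _2 or _b are one class to them, and where a whole thing is asked for, a point or a joint stands for the part that bears it (a point fixed in the world has none). Each returns a list of dicts, best first, with "confidence" (0 to 1); they miss things now and then, are a little off and sometimes report something else, mostly with a low value. They report only what shows in the picture. A call takes as long as a camera call. They do not tell look-alikes from the thing itself.
- ctrl.look_for(camera, query): "bbox" ([left, top, right, bottom] in pixels, round what is visible of it).
- ctrl.trace(camera, query): "region" (384x512 bool, what is visible of it) and "bbox" ([left, top, right, bottom] in pixels, round what is visible of it).
The state is a dict: "time_s": time; "q": joint angles; "dq": joint speeds; "joint_efforts": joint torques, N m; "eef_pos": TCP position; "eef_rot": TCP orientation; "wrist_force": force on the tool from outside, world axes, zero at the start; "torque": the same for the moment, N m; "opening": opening from 0.0 (shut) to 1.0 (fully open).
Only numpy, scipy, OpenCV 4.12 (cv2) and the standard library are available. Lean on these libraries where they do the work, as an engineer would, in place of code of your own. Each camera call takes 0.05 s, during which the arm holds its last target.

## Working session

There is one attempt and no reset: what is moved stays moved. The work goes in short steps, Python scripts to look and compute and a tool call to move; the robot and the scene stay as the last step left them, time stands still between calls to the robot, and variables do not carry over. Pictures are saved under pics/ and viewed, and the job is handed in when it is done.

Besides the shell and the picture viewer there is one more tool, called after ">>>" as name(argument=value, ...), one argument or row to a line, values as JSON. move_arm: Moves the arm, as the interface text tells. Its arguments: {"type":"object","properties":{"rows":{"type":"string"}},"required":["rows"]}

```bash
mkdir -p pics; ls; cat > h.py <<'E'
import numpy as np,cv2
from bench import ctrl
def cam(n,save=None):
    c=ctrl.camera(n)
    if save: cv2.imwrite('pics/'+save,c['color'])
    return c
def ray(c,u,v):
    R=cv2.Rodrigues(np.array(c['rvec'],float))[0];t=np.array(c['tvec'],float).ravel()
    a=np.array([(u-c['cx'])/c['fx'],(v-c['cy'])/c['fy']]);p=a.copy()
    for _ in range(30): p=a/(1+c['k1']*(p@p))
    return -R.T@t, R.T@np.array([p[0],p[1],1])
def onz(c,u,v,z):
    o,d=ray(c,u,v); return o+d*(z-o[2])/d[2]
def proj(c,P):
    R=cv2.Rodrigues(np.array(c['rvec'],float))[0];t=np.array(c['tvec'],float).ravel()
    q=R@np.array(P)+t;p=q[:2]/q[2];p=p*(1+c['k1']*(p@p))
    return np.array([p[0]*c['fx']+c['cx'],p[1]*c['fy']+c['cy']])
E
python3 - <<'E'
from h import *
for n in ['scene','top','wrist']:
    c=cam(n,n+'0.png'); print(n,c['fx'],c['k1'],ray(c,256,192))
o=ctrl.get_obs();print(o,ctrl.pinch_z)
E
```

```text
pics
scene 402.4015111441209 0.03742225128999002 (array([ 1.26618016, -0.76252037,  0.79195888]), array([-0.54280955,  0.63017622, -0.55523579]))
top 380.9863641116185 -0.004852391128666731 (array([0.49471768, 0.02172049, 1.25913518]), array([ 0.06990739,  0.03106143, -0.99720301]))
wrist 290.9435672652053 -0.013037809403263906 (array([0.18820705, 0.54795857, 0.37402642]), array([ 0.25516609, -0.11090554, -0.96060093]))
{'time_s': 0.15, 'q': array([ 9.14668409e-01,  1.81380677e-01,  1.60777464e+00,  9.24496947e-06,
        1.35380900e+00, -2.06277355e-01]), 'dq': array([-0.00234212, -0.00324483, -0.00395607, -0.00098617,  0.00109695,
       -0.00044086]), 'joint_efforts': array([ 1.03112448e-03, -4.45257246e+01, -3.51695538e+01, -2.70483933e-04,
        5.76863575e-03, -8.20595687e-06]), 'eef_pos': array([0.24979441, 0.51754394, 0.30318703]), 'eef_rot': array([ 2.33638491e-04,  8.47004159e-01,  5.31585820e-01, -6.44826417e-04]), 'wrist_force': array([ 0.31388765,  0.46839173, -0.08952685]), 'torque': array([ 0.02449792,  0.0173092 , -0.02115329]), 'opening': 1.0013742202552642} 0.0539
```

View pics/scene0.png

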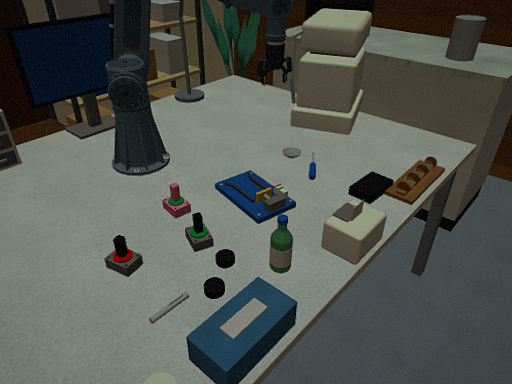

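View pics/top0.png

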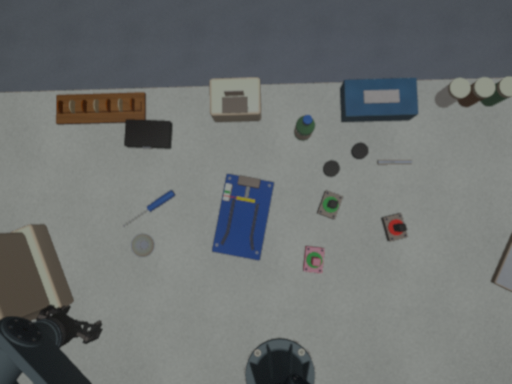

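```bash
python3 - <<'E'
from h import *
c=cam('top')
for n in ['new_unit_mid','old_unit_mid','deck','stop_face','stop','cleaner_mid','dish_mid','cap_a_center','driver_grip','torch_mid']:
    r=ctrl.look_for('top',n)
    print(n,[(round(x['confidence'],2),np.round(x['bbox']).astype(int).tolist()) for x in r[:4]])
E
```

```text
new_unit_mid [(0.77, [317, 196, 343, 219]), (0.66, [302, 248, 326, 271])]
old_unit_mid [(0.85, [382, 214, 409, 242])]
deck [(0.69, [213, 176, 275, 260]), (0.42, [324, 160, 338, 176])]
stop_face [(0.63, [234, 187, 254, 202]), (0.44, [382, 215, 409, 243]), (0.19, [354, 142, 367, 157])]
stop [(0.67, [236, 187, 257, 205])]
cleaner_mid [(0.58, [294, 114, 316, 141])]
dish_mid [(0.83, [126, 233, 155, 258])]
cap_a_center [(0.6, [323, 162, 341, 178])]
driver_grip [(0.8, [122, 193, 175, 222])]
torch_mid [(0.57, [378, 160, 413, 166])]
```

Candidates for the new unit in the top view are the grey one with green collar and black handle at (330,205) and the pink-bodied one with green collar at (314,260). The grey one fits the description. I'll check it in an enlarged crop.

```bash
python3 - <<'E'
from h import *
c=cam('top'); im=c['color']
a=cv2.resize(im[180:285,205:350],None,fx=5.5,fy=5.5,interpolation=cv2.INTER_CUBIC)
a=cv2.convertScaleAbs(a,alpha=1.6,beta=10)
cv2.imwrite('pics/crop1.png',a)
c=cam('scene'); im=c['color']
a=cv2.resize(im[165:255,155:305],None,fx=5.3,fy=5.3,interpolation=cv2.INTER_CUBIC)
a=cv2.convertScaleAbs(a,alpha=1.8,beta=10)
cv2.imwrite('pics/crop2.png',a)
E
```

```text
(no output)
```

View pics/crop1.png

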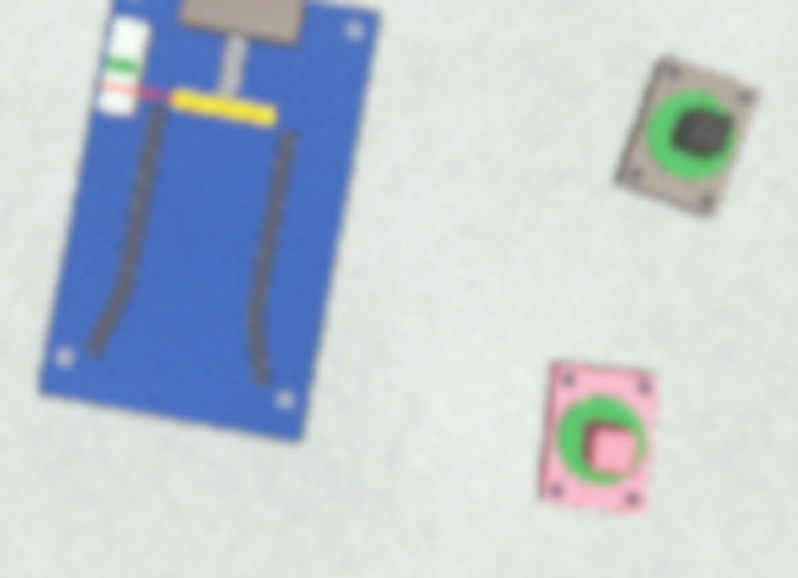

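View pics/crop2.png

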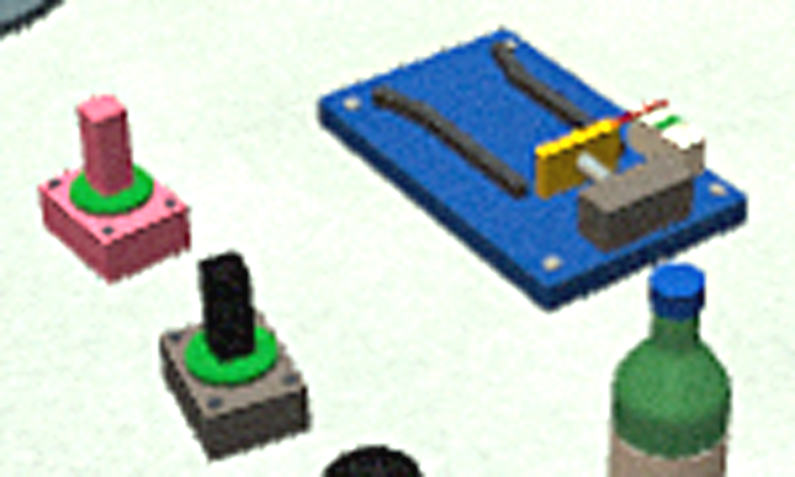

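Confirmed: the grey housing with green collar and black handle, crop1 at about (690,135), is the new unit. The pink one is the decoy. Now I'll fit the poses.

```bash
cat > fit.py <<'E'
from h import *
from scipy.optimize import least_squares
T=cam('top');S=cam('scene')
t=lambda x,y:(T,205+(x+.5)/5.5-.5,180+(y+.5)/5.5-.5)
s=lambda x,y:(S,155+(x+.5)/5.3-.5,165+(y+.5)/5.3-.5)
def fit(cor,z,x0,bias=True):
    def res(p,full=False):
        r=[]
        for (c,u,v),P in cor:
            cs,sn=np.cos(p[2]),np.sin(p[2])
            W=[p[0]+cs*P[0]-sn*P[1],p[1]+sn*P[0]+cs*P[1],z+P[2]]
            r.append(proj(c,W)-[u,v])
        return np.array(r) if full else np.ravel(r)
    o=least_squares(res,x0,loss='soft_l1');print(np.round(o.x,4),'deg',np.degrees(o.x[2]));print(np.round(res(o.x,True),1).tolist());return o.x
dc=[(t(40,392),(-.13,.08,0)),(t(300,436),(-.13,-.08,0)),(t(380,12),(.13,-.08,0)),
 (s(548,288),(.13,-.08,0)),(s(745,195),(.13,.08,0)),(s(318,98),(-.13,-.08,0)),(s(505,30),(-.13,.08,0))]
uc=[(t(668,58),(.04,.03,0)),(t(758,90),(.04,-.03,0)),(t(712,215),(-.04,-.03,0)),(t(622,184),(-.04,.03,0)),
 (s(162,338),(-.04,-.03,0)),(s(207,408),(.04,-.03,0)),(s(308,378),(.04,.03,0))]
for k in ([0,1,2],[3,4,5,6],range(7)): 
    print('deck');fit([dc[i] for i in k],.024,[.55,.1,0])
for k in ([0,1,2,3],[4,5,6],range(7)):
    print('unit');fit([uc[i] for i in k],.034,[.55,-.1,0])
# handle top centre
for c,u,v in [t(712,130),s(222,258)]: print('handle top',onz(c,u,v,.1))
for c,u,v in [t(176,92),t(274,110),t(172,105),t(276,126)]: print('stop top',onz(c,u,v,.059))
E
python3 fit.py
```

```text
deck
[ 0.5059  0.1055 -0.2025] deg -11.601822518411788
[[-1.0, 0.0], [0.5, 1.0], [0.2, -1.2]]
deck
[ 0.5091  0.1035 -0.2084] deg -11.940175842131787
[[-0.2, 0.1], [1.1, 0.3], [-1.0, -0.2], [0.1, -0.8]]
deck
[ 0.5072  0.1049 -0.2055] deg -11.775436218696349
[[-0.9, -0.5], [0.6, 0.7], [0.5, -1.5], [-0.2, -0.3], [0.9, -0.2], [-1.1, -0.4], [-0.1, -1.1]]
unit
[ 0.5348 -0.1768 -0.3769] deg -21.593281239307924
[[-0.6, -0.6], [0.6, 0.0], [0.7, 0.7], [-0.7, -0.1]]
unit
[ 0.5366 -0.1725 -0.38  ] deg -21.773299506449117
[[-0.6, -1.9], [0.0, 0.6], [0.6, 0.2]]
unit
[ 0.5357 -0.175  -0.3595] deg -20.59960921718607
[[-1.5, -0.8], [-0.1, -0.5], [0.3, 0.4], [-1.1, -0.2], [-1.6, -1.5], [-0.5, 1.0], [-0.1, 0.3]]
handle top [ 0.53598651 -0.17830427  0.1       ]
handle top [ 0.53520087 -0.17374537  0.1       ]
stop top [0.56669236 0.12073192 0.059     ]
stop top [0.55497593 0.06465986 0.059     ]
stop top [0.55927364 0.12317192 0.059     ]
stop top [0.5457683  0.06371602 0.059     ]
```

>>> move_arm(
  rows="0 0 0 0 0 8.58 1;0 0 0 0 0 8.58 1;0 0 0 0 0 8.58 1;0 0 0 0 0 8.58 1;0 0 0 0 0 8.58 1;0 0 0 0 0 8.58 1;0 0 0 0 0 8.58 1;0 0 0 0 0 8.58 1;0 0 0 0 0 8.58 1;0 0 0 0 0 8.58 1;0 0 0 0 0 0 1",
)

```text
time_s: 2.0
eef_pos: [0.25, 0.5178, 0.3039]
eef_rot: [0.0, 0.982, -0.188, -0.0]
wrist_force: [0.5, -0.1, -1.2]
opening: 1.004
```

>>> move_arm(
  rows="1.5 1.6 0 0 0 0 1;3 3.1 0 0 0 0 1;3 3.1 0 0 0 0 1;3 3.1 0 0 0 0 1;3 3.1 0 0 0 0 1;3 3.1 0 0 0 0 1;3 3.1 0 0 0 0 1;3 3.1 0 0 0 0 1;3 3.1 0 0 0 0 1;3 3.1 0 0 0 0 1;3 3.1 0 0 0 0 1;3 3.1 0 0 0 0 1;3 3.1 0 0 0 0 1;3 3.1 0 0 0 0 1;3 3.1 0 0 0 0 1;3 3.1 0 0 0 0 1;3 3.1 0 0 0 0 1;2 2 0 0 0 0 1;0 0 0 0 0 0 1",
)

```text
time_s: 3.9
eef_pos: [0.5341, -0.1698, 0.3037]
eef_rot: [0.0, 0.982, -0.187, 0.0]
wrist_force: [-0.2, 0.2, -0.4]
opening: 1.005
```

```bash
python3 - <<'E'
from h import *
from scipy.spatial.transform import Rotation as R
c=cam('wrist','w1.png')
o=ctrl.get_obs();q=o['eef_rot'];M=R.from_quat([q[1],q[2],q[3],q[0]]).as_matrix()
print(o['time_s'],o['eef_pos'],M.round(3).tolist(),np.degrees(np.arctan2(M[1,0],M[0,0])))
E
```

```text
3.95 [ 0.53346598 -0.16779239  0.30351933] [[0.93, -0.367, -0.0], [-0.367, -0.93, 0.0], [-0.001, -0.0, -1.0]] -21.511270375385067
```

View pics/w1.png

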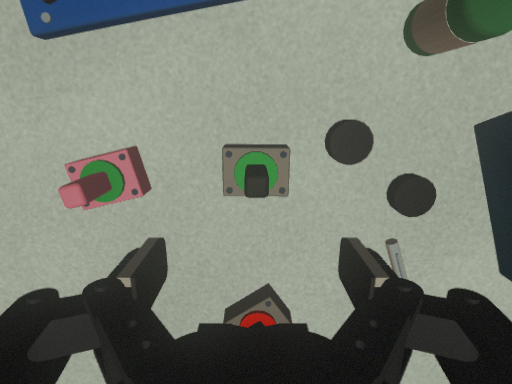

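```bash
python3 - <<'E'
from h import *
c=cam('wrist'); im=c['color']
a=cv2.resize(im[135:210,205:305],None,fx=8,fy=8,interpolation=cv2.INTER_CUBIC)
cv2.imwrite('pics/w1c.png',cv2.convertScaleAbs(a,alpha=1.5,beta=10))
for p in [(223,150),(289,150),(289,196),(222,196)]: print(onz(c,*p,.034))
P=[onz(c,*p,.034) for p in [(223,150),(289,150),(289,196),(222,196)]]
print(np.mean(P,0),[np.linalg.norm(P[i]-P[i-1]) for i in range(4)], np.degrees(np.arctan2(*(P[1]-P[0])[1::-1])))
print('handle',onz(c,256,180,.1))
E
```

```text
[ 0.51047417 -0.13415064  0.034     ]
[ 0.58232723 -0.16251     0.034     ]
[ 0.56345516 -0.21554253  0.034     ]
[ 0.48723353 -0.18546133  0.034     ]
[ 0.53587252 -0.17441613  0.034     ] [np.float64(0.05632862133527363), np.float64(0.0772471073222335), np.float64(0.05629035238460248), np.float64(0.08194275769854985)] -21.538430969560764
handle [ 0.53843832 -0.1666647   0.1       ]
```

View pics/w1c.png

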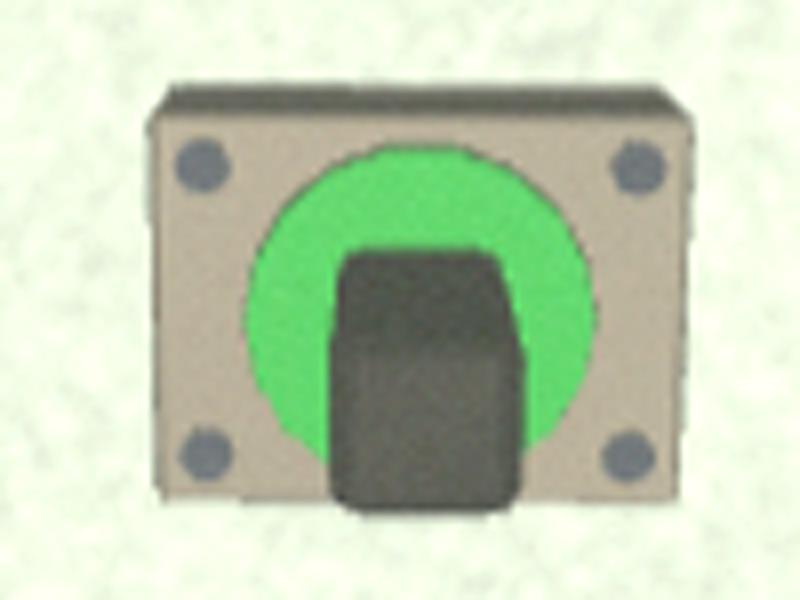

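```bash
python3 - <<'E'
from h import *
c=cam('wrist')
f=lambda x,y:(205+(x+.5)/8-.5,135+(y+.5)/8-.5)
P=[onz(c,*f(*p),.034) for p in [(150,113),(692,116),(680,500),(157,500)]]
print(np.mean(P,0),[np.linalg.norm(P[i]-P[i-1]) for i in range(4)], np.degrees(np.arctan2(*(P[1]-P[0])[1::-1])), np.degrees(np.arctan2(*(P[2]-P[3])[1::-1])))
print('handle',onz(c,*f(427,432),.1), 'screws', np.mean([onz(c,*f(*p),.034) for p in [(202,165),(638,168),(628,455),(206,455)]],0))
o=ctrl.get_obs();print(o['time_s'],o['eef_pos'])
E
```

```text
[ 0.53685789 -0.17356549  0.034     ] [np.float64(0.059147917249584896), np.float64(0.07920794070126495), np.float64(0.058700146276623844), np.float64(0.08002532645124298)] -21.815680861366776 -21.49325146282942
handle [ 0.53664945 -0.17398572  0.1       ] screws [ 0.53659721 -0.17372015  0.034     ]
4.05 [ 0.53295486 -0.16570842  0.30354921]
```

>>> move_arm(
  rows="0.63 0.64 1.5 0 0 0 1;0 0 3 0 0 0 1;0 0 3 0 0 0 1;0 0 3 0 0 0 1;0 0 3 0 0 0 1;0 0 2.6 0 0 0 1;0 0 1.5 0 0 0 1;0 0 0.5 0 0 0 1;0 0 0 0 0 0 1;0 0 0 0 0 0 0.3;0 0 0 0 0 0 0.2;0 0 0 0 0 0 0;0 0 0 0 0 0 0;0 0 0 0 0 0 0;0 0 0 0 0 0 0",
)

```text
time_s: 5.55
eef_pos: [0.5371, -0.1747, 0.1235]
eef_rot: [0.0, 0.982, -0.187, 0.0]
wrist_force: [-1.2, 0.3, 4.9]
opening: 0.275
```

```bash
python3 - <<'E'
from h import *
c=cam('wrist','w2.png')
o=ctrl.get_obs();print(o['time_s'],o['eef_pos'],o['opening'],o['wrist_force'],o['dq'])
E
```

```text
5.6 [ 0.53711664 -0.17472685  0.12352287] 0.2708287652275848 [-0.9738885   0.08612591  5.74366696] [ 0.00092966  0.0006122  -0.0009869  -0.00141148 -0.00078048  0.00022083]
```

View pics/w2.png

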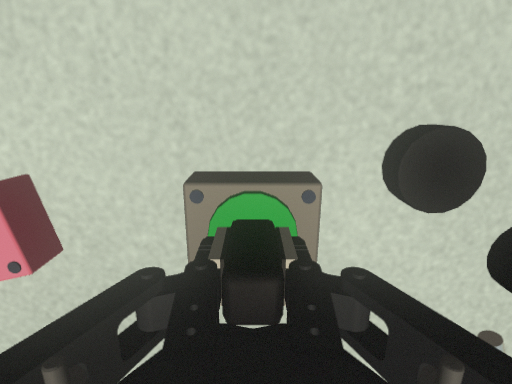

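>>> move_arm(
  rows="0 0 -1 0 0 0 0;0 0 -2 0 0 0 0;0 0 -3 0 0 0 0;0 0 -3 0 0 0 0;0 0 -3 0 0 0 0;0 0 -2 0 0 -4.9 0;0 0 0 0 0 -4.9 0;-1.3 -1.7 0 0 0 0 0;-2.6 -3.4 0 0 0 0 0;-2.6 -3.4 0 0 0 0 0;-2.6 -3.4 0 0 0 0 0;-1.5 -1.9 0 0 0 0 0;0 0 0 0 0 0 0;0 0 0 0 0 0 0;0 0 0 0 0 0 0",
)

```text
time_s: 7.1
eef_pos: [0.4616, -0.0185, 0.2631]
eef_rot: [0.0, 0.995, -0.103, 0.0]
wrist_force: [-0.6, 0.2, -2.9]
opening: 0.271
```

```bash
cat > st.py <<'E'
from h import *
from scipy.spatial.transform import Rotation as R
def st():
    o=ctrl.get_obs();q=o['eef_rot'];M=R.from_quat([q[1],q[2],q[3],q[0]]).as_matrix()
    print(round(o['time_s'],2),o['eef_pos'].round(4),'yaw',round(np.degrees(np.arctan2(M[1,0],M[0,0])),2),'z',M[:,2].round(4),'F',o['wrist_force'].round(2),'tq',o['torque'].round(2),'op',round(o['opening'],3))
    return o,M
E
python3 - <<'E'
from st import *
c=cam('wrist','w3.png');st();d=cam('scene','s3.png')
a=d['color'][130:270,130:310];cv2.imwrite('pics/s3c.png',cv2.convertScaleAbs(cv2.resize(a,None,fx=4,fy=4,interpolation=cv2.INTER_CUBIC),alpha=1.6,beta=10))
cv2.imwrite('pics/w3b.png',cv2.convertScaleAbs(cv2.resize(c['color'],(800,600),interpolation=cv2.INTER_CUBIC),alpha=1.5,beta=10))
E
```

```text
7.15 [ 0.4616 -0.0186  0.263 ] yaw -11.83 z [ 1.e-04 -2.e-04 -1.e+00] F [ 0.32 -0.39 -3.17] tq [-0.03 -0.03  0.06] op 0.271
```

View pics/w3b.png

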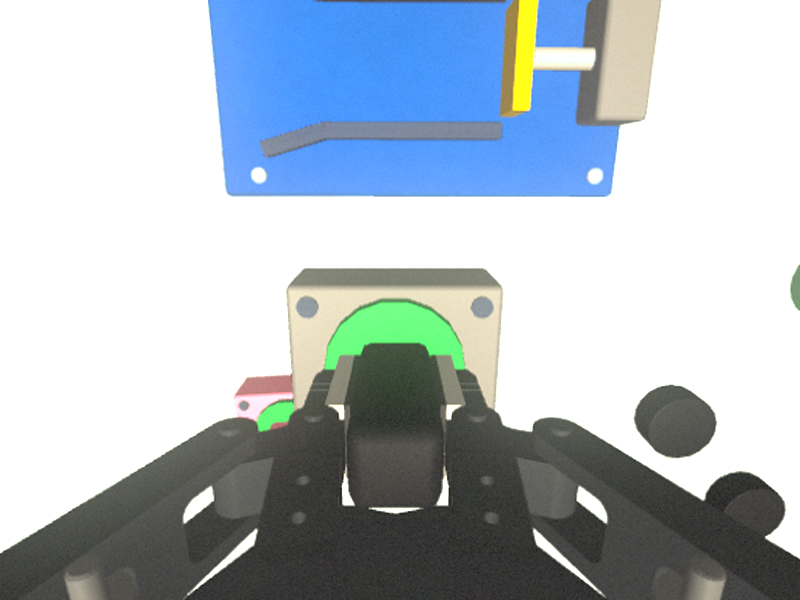

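View pics/s3c.png

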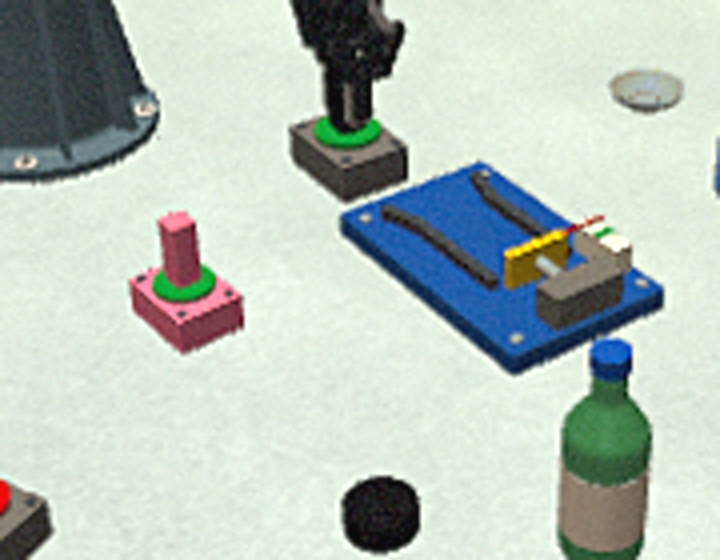

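```bash
cat > wf.py <<'E'
from st import *
c=cam('wrist');o,M=st()
f=lambda x,y:((x+.5)*.64-.5,(y+.5)*.64-.5)
def show(n,p,z):
    w=onz(c,*f(*p),z);d=w[:2]-[.507,.105];th=np.radians(-11.8);cs,sn=np.cos(th),np.sin(th)
    print(n,w.round(4),'deck',np.round([cs*d[0]+sn*d[1],-sn*d[0]+cs*d[1]],4));return w
a=show('edgeL',(228,192),.024);b=show('edgeR',(611,192),.024)
print(np.degrees(np.arctan2(*(b-a)[1::-1])))
a=show('railin L',(325,122),.036);b=show('railin R',(502,122),.036)
print(np.degrees(np.arctan2(*(b-a)[1::-1])))
show('railout R',(502,139),.036);show('railin near other',(320,0),.036)
show('stop top',(513,110),.059);show('stop top far',(513,3),.059)
show('stop bot',(501,114),.024)
show('screwL',(258,176),.024);show('screwR',(595,177),.024)
u=show('unit',(288,287),.034+.263-.1235);v=show('unit',(502,287),.034+.263-.1235)
m=(u+v)/2-o['eef_pos'];print(m,'toolxy',M.T@m,np.degrees(np.arctan2(*(v-u)[1::-1])),np.linalg.norm(u-v))
E
python3 wf.py
```

```text
7.25 [ 0.4615 -0.0186  0.2628] yaw -11.84 z [-2.e-04 -1.e-04 -1.e+00] F [-0.29 -0.48 -3.27] tq [ 0.03 -0.05 -0.05] op 0.272
edgeL [0.3653 0.0581 0.024 ] deck [-0.1291 -0.0749]
edgeR [0.6151 0.0057 0.024 ] deck [ 0.1261 -0.0751]
-11.85632893674838
railin L [0.4408 0.0857 0.036 ] deck [-0.0609 -0.0325]
railin R [0.5473 0.0633 0.036 ] deck [ 0.0479 -0.0326]
-11.850838874203665
railout R [0.5458 0.0535 0.036 ] deck [ 0.0485 -0.0425]
railin near other [0.4541 0.1505 0.036 ] deck [-0.061   0.0338]
stop top [0.5488 0.0673 0.059 ] deck [ 0.0487 -0.0283]
stop top far [0.5563 0.1203 0.059 ] deck [0.0451 0.025 ]
stop bot [0.5502 0.0688 0.024 ] deck [ 0.0497 -0.0266]
screwL [0.3878 0.0639 0.024 ] deck [-0.1082 -0.0646]
screwR [0.6055 0.0176 0.024 ] deck [ 0.1143 -0.0654]
unit [0.4304 0.0171 0.1735] deck [-0.057  -0.1017]
unit [0.5067 0.001  0.1735] deck [ 0.0209 -0.1018]
[ 0.0069908   0.02768978 -0.08931749] toolxy [ 0.00117667 -0.02854412  0.08931438] -11.877651538829141 0.07796899706057726
```

>>> move_arm(
  rows="0 -2 0 0 0 0 0;0 -3 0 0 0 0 0;-0.1 -3.5 0 0 0 0 0;0 -3 0 0 0 0 0;0 -1.8 1.5 0 0 0 0;0 0 3 0 0 0 0;0 0 2.5 0 0 0 0;0 0 1.5 0 0 0 0;0 0 1 0 0 0 0;0 0 0 0 0 0 0;0 0 0 0 0 0 0",
)

```text
time_s: 8.35
eef_pos: [0.488, 0.1123, 0.1684]
eef_rot: [-0.0, 0.995, -0.103, 0.0]
wrist_force: [0.5, -0.6, -3.3]
opening: 0.27
```

```bash
python3 - <<'E'
from st import *
c=cam('wrist','w4.png');st();d=cam('scene','s4.png')
a=d['color'][140:235,190:320];cv2.imwrite('pics/s4c.png',cv2.convertScaleAbs(cv2.resize(a,None,fx=5.5,fy=5.5,interpolation=cv2.INTER_CUBIC),alpha=1.6,beta=10))
cv2.imwrite('pics/w4b.png',cv2.convertScaleAbs(cv2.resize(c['color'],(800,600),interpolation=cv2.INTER_CUBIC),alpha=1.5,beta=10))
E
```

```text
8.4 [0.4882 0.1124 0.1688] yaw -11.8 z [ 0.0016 -0.     -1.    ] F [-0.15  0.62 -2.98] tq [-0.01 -0.05 -0.  ] op 0.276
```

View pics/w4b.png

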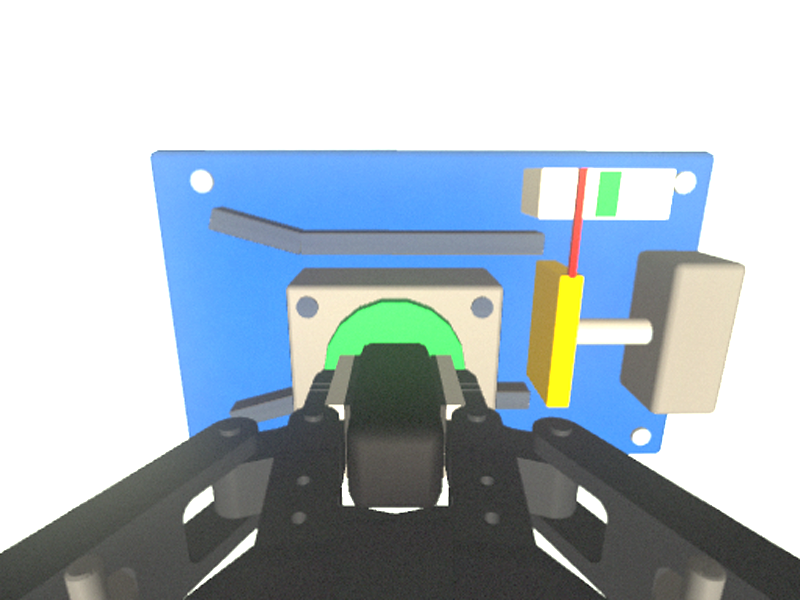

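View pics/s4c.png

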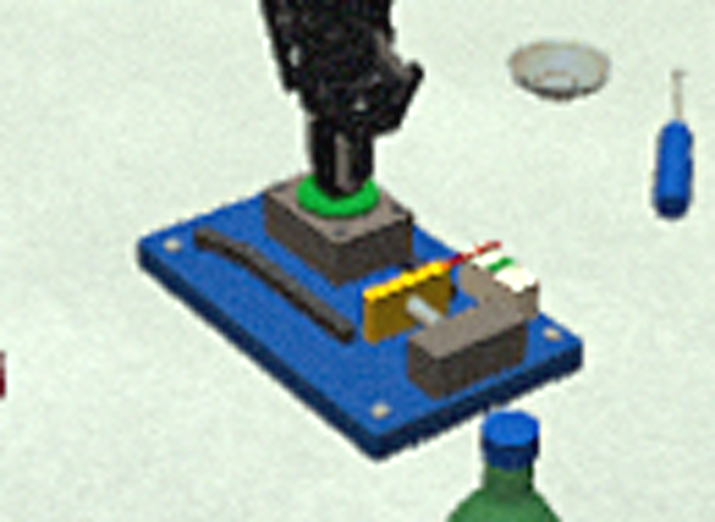

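```bash
cat > wf2.py <<'E'
from st import *
c=cam('wrist');o,M=st()
f=lambda x,y:((x+.5)*.64-.5,(y+.5)*.64-.5)
def show(n,p,z):
    w=onz(c,*f(*p),z);d=w[:2]-[.507,.105];th=np.radians(-11.85);cs,sn=np.cos(th),np.sin(th)
    print(n,w.round(4),'deck',np.round([cs*d[0]+sn*d[1],-sn*d[0]+cs*d[1]],4));return w
d=o['eef_pos'][:2]-[.507,.105];th=np.radians(-11.85);cs,sn=np.cos(th),np.sin(th)
print('tcp deck',np.round([cs*d[0]+sn*d[1],-sn*d[0]+cs*d[1]],4))
zb=o['eef_pos'][2]-.1235
a=show('rail+ in L',(302,254),.036);b=show('rail+ in R',(543,254),.036);print(np.degrees(np.arctan2(*(b-a)[1::-1])))
show('rail+ out?',(302,231),.036);
show('rail- in R',(528,384),.036)
show('rail- out R',(528,409),.036)
show('unit bot L',(301,270),zb);show('unit bot R',(488,270),zb)
show('unit top L',(288,287),zb+.034);show('unit top R',(502,287),zb+.034)
show('stop top front +y',(558,274),.059);show('stop top front -y',(547,405),.059)
show('edge+y L',(152,152),.024);show('edge+y R',(712,152),.024)
E
python3 wf2.py
```

```text
8.5 [0.4882 0.1125 0.169 ] yaw -11.78 z [ 2.2e-03 -1.0e-04 -1.0e+00] F [ 0.04 -0.48 -3.66] tq [ 0.02  0.03 -0.03] op 0.27
tcp deck [-0.0199  0.0035]
rail+ in L [0.455 0.153 0.036] deck [-0.0607  0.0363]
rail+ in R [0.5622 0.1305 0.036 ] deck [0.0488 0.0363]
-11.837355591743188
rail+ out? [0.4577 0.1631 0.036 ] deck [-0.0601  0.0467]
rail- in R [0.5474 0.0673 0.036 ] deck [ 0.0472 -0.0286]
rail- out R [0.5456 0.0535 0.036 ] deck [ 0.0484 -0.0425]
unit bot L [0.455  0.1475 0.0455] deck [-0.0596  0.0309]
unit bot R [0.535  0.1307 0.0455] deck [0.0222 0.0309]
unit top L [0.4572 0.1482 0.0795] deck [-0.0576  0.032 ]
unit top R [0.5336 0.1321 0.0795] deck [0.0204 0.032 ]
stop top front +y [0.5606 0.1267 0.059 ] deck [0.0481 0.0322]
stop top front -y [0.5494 0.0681 0.059 ] deck [ 0.0491 -0.0274]
edge+y L [0.3976 0.2108 0.024 ] deck [-0.1288  0.081 ]
edge+y R [0.6472 0.1587 0.024 ] deck [0.1262 0.0814]
```

>>> move_arm(
  rows="0 -0.05 0.8 0 0 0 0;0 0 0.6 0 0 0 0;0 0 0.3 0 0 0 0;0 0 0.2 0 0 0 0;0 0 0.1 0 0 0 0;0 0 0 0 0 0 0",
)

```text
time_s: 9.1
eef_pos: [0.4875, 0.1131, 0.1479]
eef_rot: [0.0, 0.995, -0.103, -0.0]
wrist_force: [-0.0, 0.0, -4.2]
opening: 0.27
```

>>> move_arm(
  rows="0 0 0.1 0 0 0 0;0 0 0 0 0 0 0",
)

```text
time_s: 9.3
eef_pos: [0.4877, 0.1131, 0.1476]
eef_rot: [-0.0, 0.995, -0.102, 0.0]
wrist_force: [-2.9, -0.6, 2.9]
opening: 0.275
```

>>> move_arm(
  rows="0.4 0 0 0 0 0 0;0.6 0 0 0 0 0 0;0.6 0 0 0 0 0 0;0.5 0 0 0 0 0 0;0.3 0 0 0 0 0 0;0 0 0 0 0 0 0",
)

```text
time_s: 9.9
eef_pos: [0.5114, 0.1083, 0.1475]
eef_rot: [-0.0, 0.995, -0.103, 0.0]
wrist_force: [-3.2, 1.4, 4.4]
opening: 0.275
```

```bash
cat > look.py <<'E'
import sys
from st import *
n=sys.argv[1]
c=cam('wrist','w%s.png'%n);o,M=st();u=np.array([np.cos(np.radians(-11.85)),np.sin(np.radians(-11.85)),0])
print('Fdeck x',o['wrist_force']@u,'y',o['wrist_force']@[.2054,.9787,0],'tcp along',(o['eef_pos']-[.507,.105,0])@u,'lat',(o['eef_pos']-[.507,.105,0])@[.2054,.9787,0])
cv2.imwrite('pics/w%sb.png'%n,cv2.convertScaleAbs(cv2.resize(c['color'],(800,600),interpolation=cv2.INTER_CUBIC),alpha=1.5,beta=10))
E
python3 look.py 5
```

```text
9.95 [0.5113 0.1083 0.1476] yaw -11.76 z [ 8.e-04  2.e-04 -1.e+00] F [-3.72  0.37  4.79] tq [0.09 0.4  0.01] op 0.271
Fdeck x -3.7130812907997273 y -0.40503249625398235 tcp along 0.003562518356775766 lat 0.004161041936231304
```

View pics/w5b.png

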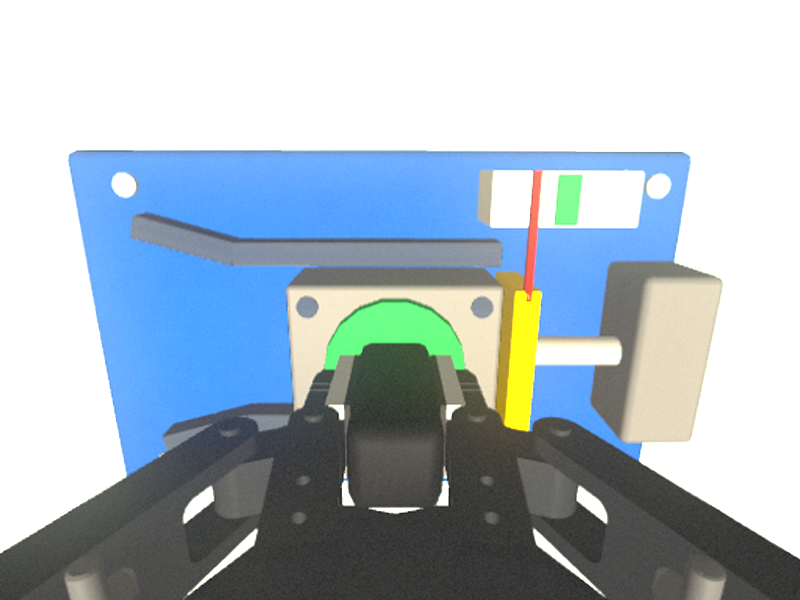

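The unit is between the rails and its front edge (x about 502) is a few mm short of the stop. The pointer is at x about 536 and the green band spans about 556–582.

>>> move_arm(
  rows="0.2 0 -0.02 0 0 0 0;0.2 0 0 0 0 0 0;0.2 0 0 0 0 0 0;0.2 0 0 0 0 0 0;0.2 0 0 0 0 0 0;0 0 0 0 0 0 0;0 0 0 0 0 0 0",
)

```text
time_s: 10.65
eef_pos: [0.5197, 0.1066, 0.1477]
eef_rot: [-0.0, 0.995, -0.102, -0.001]
wrist_force: [-9.7, 1.8, 10.6]
opening: 0.266
```

```bash
python3 look.py 6
```

```text
10.7 [0.5197 0.1066 0.1477] yaw -11.75 z [-2.8e-03  5.0e-04 -1.0e+00] F [-8.82  2.11 11.54] tq [ 0.23  1.57 -0.06] op 0.271
Fdeck x -9.066245871134784 y 0.2517765537651982 tcp along 0.012051933187475914 lat 0.004188357899039538
```

View pics/w6b.png

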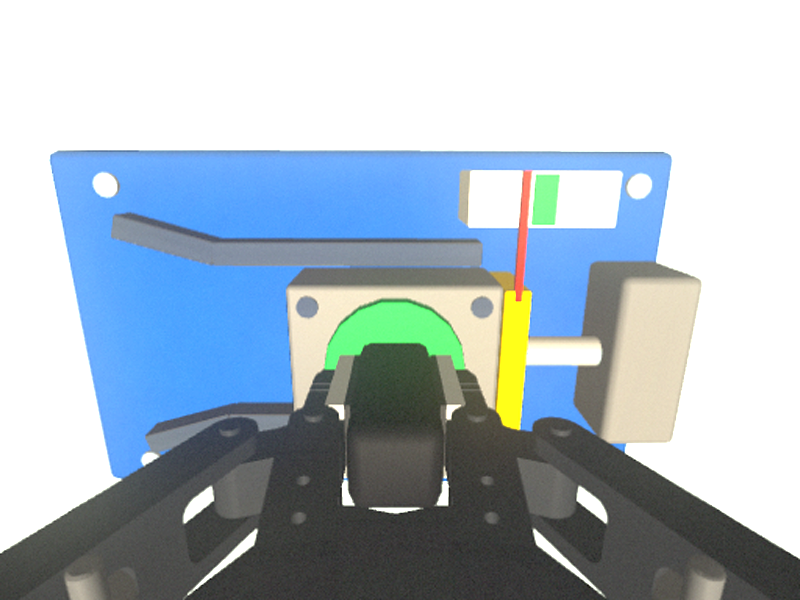

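>>> move_arm(
  rows="0.2 0 -0.02 0 0 0 0;0.2 0 -0.02 0 0 0 0;0.2 0 -0.01 0 0 0 0;0.1 0 0 0 0 0 0;0 0 0 0 0 0 0;0 0 0 0 0 0 0",
)

```text
time_s: 11.3
eef_pos: [0.5252, 0.1055, 0.1478]
eef_rot: [-0.0, 0.995, -0.102, -0.003]
wrist_force: [-14.5, 3.3, 14.9]
opening: 0.271
```

```bash
python3 look.py 7
```

```text
11.35 [0.5251 0.1055 0.1478] yaw -11.75 z [-6.5e-03  9.0e-04 -1.0e+00] F [-15.35   1.68  14.43] tq [ 0.38  2.36 -0.04] op 0.271
Fdeck x -15.36736849977089 y -1.5125990801648717 tcp along 0.017666248922606903 lat 0.004174031203538391
```

View pics/w7b.png

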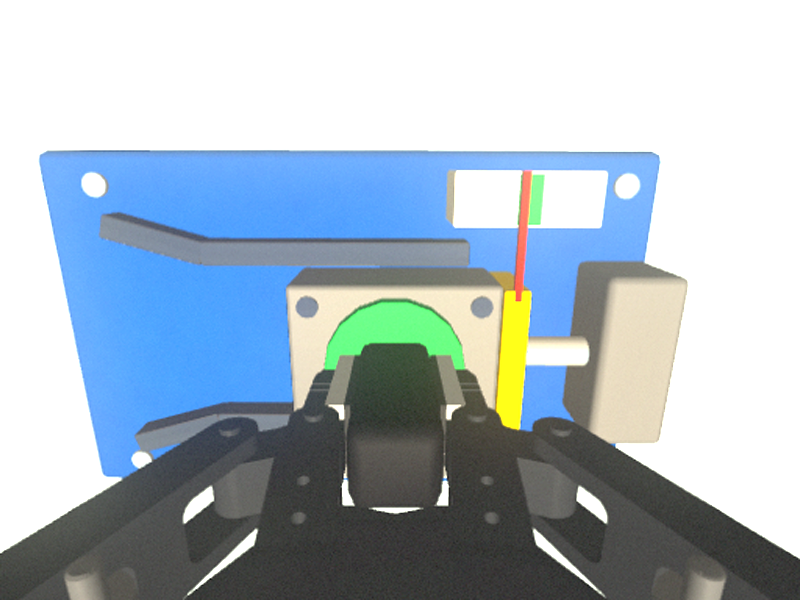

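>>> move_arm(
  rows="0.1 0 -0.02 0 0.25 0 0;0.1 0 -0.02 0 0.25 0 0;0.1 0 -0.01 0 0 0 0;0 0 0 0 0 0 0;0 0 0 0 0 0 0",
)

```text
time_s: 11.85
eef_pos: [0.527, 0.1051, 0.1477]
eef_rot: [0.0, 0.995, -0.102, -0.0]
wrist_force: [-16.0, 3.0, 14.1]
opening: 0.272
```

```bash
python3 look.py 8
```

```text
11.9 [0.527  0.1051 0.1476] yaw -11.74 z [-8.e-04 -5.e-04 -1.e+00] F [-15.69   2.91  13.59] tq [ 0.52  2.88 -0.05] op 0.276
Fdeck x -15.954504340738753 y -0.37589699061792065 tcp along 0.019517115489216665 lat 0.004199218487036131
```

View pics/w8b.png

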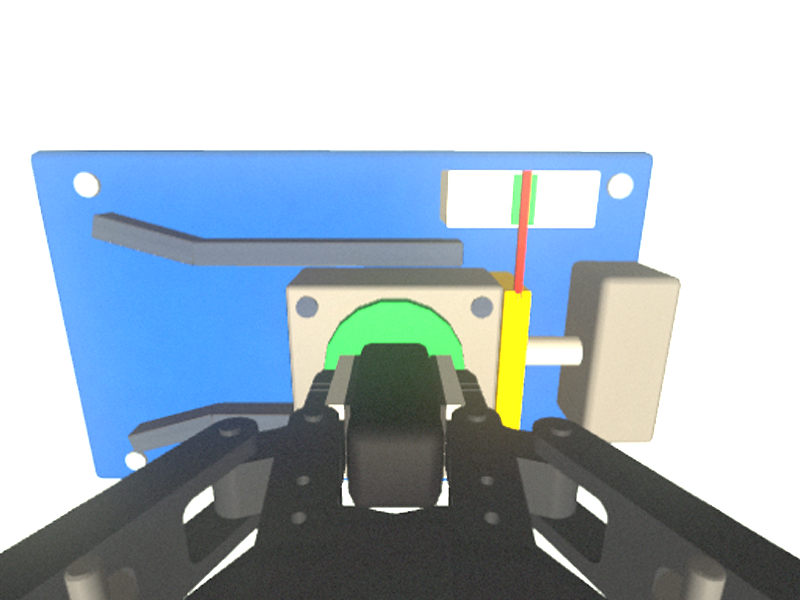

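```bash
python3 - <<'E'
from st import *
d=cam('scene','s8.png');st()
a=d['color'][160:240,195:310];cv2.imwrite('pics/s8c.png',cv2.convertScaleAbs(cv2.resize(a,None,fx=6.9,fy=6.9,interpolation=cv2.INTER_CUBIC),alpha=1.6,beta=10))
E
```

```text
11.95 [0.527  0.1051 0.1476] yaw -11.75 z [-7.e-04 -5.e-04 -1.e+00] F [-15.61   3.06  13.27] tq [ 0.56  2.85 -0.12] op 0.274
```

View pics/s8c.png

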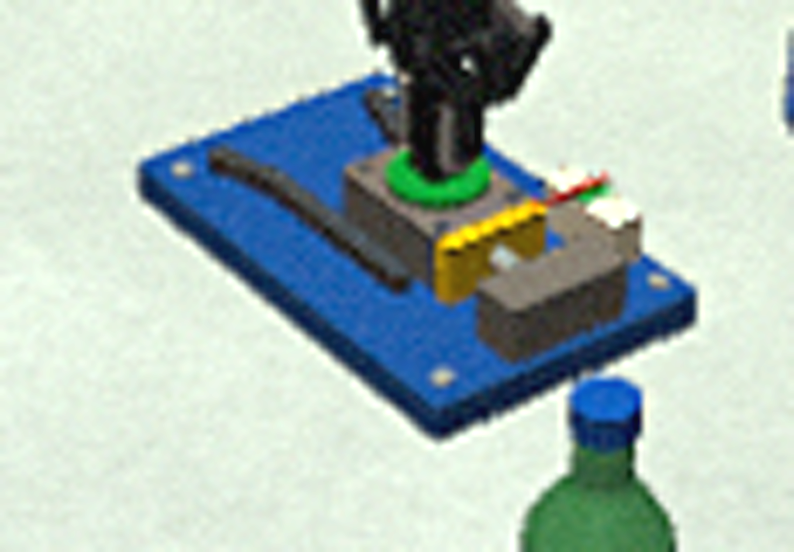

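The stop is in the band at about 12 mm. One more small nudge, then hold for over 3 s.

>>> move_arm(
  rows="0.1 0 0 0 0.05 0 0;0 0 0 0 0 0 0;0 0 0 0 0 0 0;0 0 0 0 0 0 0;0 0 0 0 0 0 0;0 0 0 0 0 0 0;0 0 0 0 0 0 0;0 0 0 0 0 0 0;0 0 0 0 0 0 0;0 0 0 0 0 0 0;0 0 0 0 0 0 0;0 0 0 0 0 0 0;0 0 0 0 0 0 0;0 0 0 0 0 0 0;0 0 0 0 0 0 0;0 0 0 0 0 0 0;0 0 0 0 0 0 0;0 0 0 0 0 0 0;0 0 0 0 0 0 0;0 0 0 0 0 0 0",
)

```text
time_s: 13.95
eef_pos: [0.5278, 0.1049, 0.1476]
eef_rot: [0.0, 0.995, -0.102, -0.0]
wrist_force: [-17.4, 2.5, 14.5]
opening: 0.279
```

>>> move_arm(
  rows="0 0 0 0 0 0 0;0 0 0 0 0 0 0;0 0 0 0 0 0 0;0 0 0 0 0 0 0;0 0 0 0 0 0 0;0 0 0 0 0 0 0;0 0 0 0 0 0 0;0 0 0 0 0 0 0;0 0 0 0 0 0 0;0 0 0 0 0 0 0;0 0 0 0 0 0 0;0 0 0 0 0 0 0;0 0 0 0 0 0 0;0 0 0 0 0 0 0;0 0 0 0 0 0 0;0 0 0 0 0 0 0;0 0 0 0 0 0 0;0 0 0 0 0 0 0;0 0 0 0 0 0 0;0 0 0 0 0 0 0",
)

```text
time_s: 15.95
eef_pos: [0.5278, 0.105, 0.1476]
eef_rot: [0.0, 0.995, -0.102, -0.0]
wrist_force: [-17.9, 3.4, 15.5]
opening: 0.273
```

```bash
python3 look.py 9; python3 -c "
from h import *
cam('top','t9.png')"
```

```text
16.0 [0.5278 0.1049 0.1477] yaw -11.74 z [-3.e-04 -7.e-04 -1.e+00] F [-18.44   3.55  15.4 ] tq [ 0.66  2.99 -0.03] op 0.274
Fdeck x -18.780121505654556 y -0.31658856892210374 tcp along 0.020360329059026728 lat 0.004193295378249713
```

View pics/w9b.png

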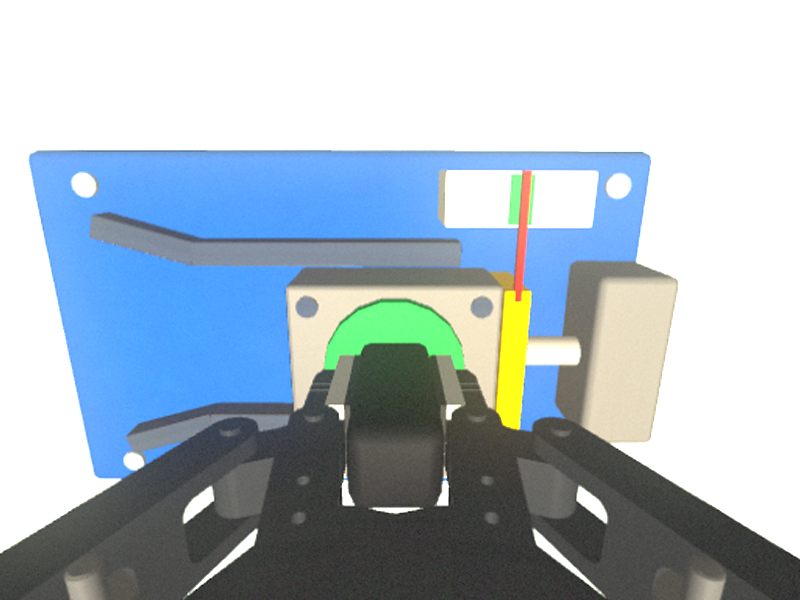

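View pics/t9.png

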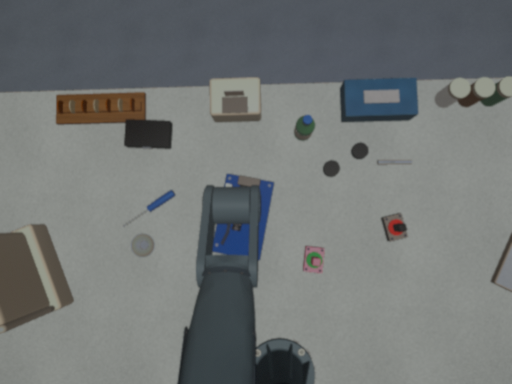

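The pointer (x about 526) is inside the green band (about 510–534) after parallax, at about 13 mm. It held for 4 s, and everything else stands where it was. Handing in.

```bash
python3 -c "
from st import *
print(ctrl.hand_in())"
```

```text
the job is handed in; nothing more can be done
None
```

The new unit (grey housing, green collar, not the pink one) now sits flat between the rails, pressed flush against the yellow stop, and the arm is still holding it there. I gripped it by the handle and slid it along the rails to the stop. I held it still for about 4 s, and handed in at about 16 s.

**Stop position:** In the last wrist picture, the red pointer is inside the green band. I estimate the stop is pushed back about 13 mm, or roughly 8 N. The pixel reading alone gave about 14.5 mm before I took off about 1 mm for parallax. Arm travel since contact gave about 12.7 mm. Both figures are in the band, well short of the 28 mm end of travel.

**Force reading:** The wrist shows about 18 N along the rails, more than the 8 N at the spring. I put the difference down to friction, since the gripper also presses down with about 15 N. Friction is not known exactly, so the wrist force does not confirm the 8 N on its own.

**Other checks:** The tool is upright to within 0.1° and its height is unchanged since the unit was set down. In the last top view, the old unit, the pink unit and the other things on the table show no movement.

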